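# Unpack a chromatography column and clip it into its holder

## Robot

A 7-joint arm with a two-finger parallel gripper is mounted at the origin on a cart in front of the work surface, level with it; the furniture and walls round the work are solid. World frame = base frame: x ahead of the robot, y to its left, z up, the work surface at z = 0. Lengths are in mm, angles in rad, forces in N, time in s.
With the tool pointing down it reaches from about 400 to 850 mm from the base axis. Payload 4.4 kg.
Tool frame: the origin (TCP) lies between the finger pads; the fingertips stand r.nose_length ahead of it and the grasp point (between the pads) lies 3 mm ahead of it (r.nose_length is the distance from the TCP to the fingertips, in mm); z points along the fingers, y is the line along which they close (so a half turn about z gives the same grasp; the last joint's range is limited). The gripper opens to 94 mm and grips with 3 to 60 N. Pads are 16 mm wide; open, the fingers measure 119 mm over their backs; the gripper's body (75 mm by 177 mm) begins 78 mm behind the grasp point.
Start: joints at [1.192, 0.628, 0.038, 1.517, -0.027, 0.996, -0.02], TCP at [200.05, -618.465, 199.878] pointing down, gripper open.
Joint ranges: [-3.06, 3.06], [-0.37, 2.12], [-1.25, 1.32], [0.18, 2.47], [-1.1, 4.24], [0.23, 1.98], [-2.94, 2.94]. Speed limits (rad/s): [2.57, 2.57, 3.14, 3.14, 3.14, 3.14, 3.14].

## Interface

Orientations are given as a rotation vector (axis times angle).
In Python, from station import sensors, imaging, hand_in, r gives the robot as it stands. The module is installed in compiled form; this text tells all that it offers.
- The arm moves only by the shell command python3 -m pendant 'ROWS' [OPENING] [FORCE]. ROWS is a JSON object of lists of equal length, an entry for each row: "delta_pos": the shift along the tool's x, y, z in mm, a list of three; "twist": the turn, a rotation vector about the tool's x, y, z in degrees, a list of three. In form: {"delta_pos": [[tx, ty, tz], ...], "twist": [[wx, wy, wz], ...]}. A call has 1 to 20 rows; each row shifts and turns the commanded pose from where the row before left it, along the tool's axes as they then stand; what a row does not reach is not made up. A row lasts 1/12 s, in which the tool goes at most 41.7 mm and 7.16 degrees, less where a joint would pass 70% of its speed; a pose out of reach is approached as far as the arm can. A call is refused whole if a number of a shift passes 41.7 or a number of a turn 7.16, either way. A call with a gripper value outside its range is refused whole. OPENING is the opening, from -1 (shut) to 1 (fully open), set as the call begins (- or left out, the last holds). The fingers move at their own pace and stop on an object; FORCE is the grip in N (left out, the last holds). Time passes only in rows, so rows that do not move let the fingers close. It gives the time, the measured TCP pose, the force, the opening and the grip force at its end, in the units of the state.
- sensors.sense(): the state, without advancing time (a new reading comes with each control period).
- imaging.get_image(name): name is "side" or "top" or "wrist"; returns a dict with "frame" (400x640x3 uint8, red, green, blue), "camera_matrix" (3x3 intrinsics, pixels), "extrinsics" (4x4, takes a point from world to camera coordinates). Camera axes: x right, y down, z forward; pixel columns grow to the right and rows downward; lengths in mm; the calibration is good to about 2 mm. The wrist camera is an equidistant fisheye: a pixel r from the principal point sees the ray r / f radians off the axis. A picture is of the moment at which its call begins. There is no depth.
- hand_in(): hands the job in; it is judged then, once.
The state is a dict: "time_s": time; "joint_positions": joint angles; "joint_velocities": joint speeds; "tau": joint torques, N m; "tcp_pos": TCP position; "orientation": TCP orientation; "contact_force": force on the tool from outside, world axes, zero at the start; "torque": the same for the moment, N m; "width": opening from 0.0 (shut) to 1.0 (fully open); "grip_force": force on a finger pad.
Only numpy, scipy, OpenCV 4.12 (cv2) and the standard library are available. Lean on these libraries where they do the work, as an engineer would, in place of code of your own. Each camera call takes 0.05 s, during which the arm holds its last target. There are 200 camera calls.

## Task

Swing both flaps of the small cardboard carton open past upright and lift out the steel chromatography column. Press it down into the two forks of the column holder, with its thick guard end towards the holder's upright inlet bracket, until it sits fully home at both ends and the sprung jaw has closed over it; then let go. Leave the bottles, the timer and the tape as they stand.

Things in the scene. Friction and masses are not known exactly. Their poses are not given: they have to be found in the camera images.
- carton: Fixed brown cardboard carton, 116 x 216 x 66 mm (x, y, z), walls and floor 3 mm, long side along its y. Origin: centre of its underside. Inside, two card saddles (14 mm long, at y = -40 and +40 mm, tops 37 mm up) carry the column in notches 16 mm wide; between them it is empty down to the floor.
- flap_p (a joint): Crease hinge of the flap at the carton's +y end, stiff, stays where it is left; 0 = level (closed), grows as the free edge swings up and outwards, 1.57 = upright, stop at 2.2 rad. It starts ajar.
- flap_n (a joint): The same for the flap at the carton's -y end.
- flap_p_hinge (a point): Middle of the crease of the +y flap, 66 mm up, at y = +106.5 mm of the carton. The flap is 114 mm wide, 3 mm thick, and 95 mm from crease to free edge, with a thumb notch 54 mm wide and 16 mm deep in the middle of that edge. Closed, the two free edges are 23 mm apart (55 mm between the notches).
- flap_n_hinge (a point): Middle of the crease of the -y flap, 66 mm up, at y = -106.5 mm of the carton; same flap.
- flap_p_edge (a point): Middle of the +y flap's edge in its thumb notch, 79 mm from the crease.
- flap_n_edge (a point): Middle of the -y flap's edge in its thumb notch, 79 mm from the crease.
- column: Loose stainless steel chromatography column, 0.24 kg: a round tube 14 mm in diameter along its own y, bare from y = -56 to +56 mm. Origin: on its axis, midway between the end fittings. At -y a hex nut 22 mm across, 16 mm long, and a small white plug (ends at -88 mm); at +y the thick guard end. In the carton it lies level along the carton's y, axis 32 mm above the worktop.
- column_guard (a point): Middle of the column's thick guard end, on the axis, 73 mm from the column's origin: a knurled cylinder 24 mm across and 34 mm long with a small white plug (ends 103 mm from the column's origin).
- holder: Fixed column holder: white base plate 96 x 226 x 12 mm, long side along its y, with two upright forks at y = -42 and +42 mm, each 12 mm wide along y, about 70 mm clear between them. A fork is a seat (floor 45 mm up), a fixed rear prong on +x flaring back to 73 mm up, and on -x a nose of the sprung jaw. The end fittings go outside the forks (8 mm play). Origin: centre of the underside.
- holder_seat (a point): Where the column's origin belongs when home: on the seated axis midway between the forks, 52 mm above the worktop. The seated column lies along the holder's y, guard end towards +y.
- holder_inlet (a point): Inlet union, a steel fitting at the height of the seated axis, on the upright steel bracket (34 mm wide, 70 mm high) at the holder's +y end, y = +113 mm.
- jaw (a joint): Sprung hinged steel jaw of the holder: one jaw, two noses, pivot 26 mm up at x = -12.5 mm, axis along y. 0 = closed; grows as the noses swing out (-x), stop 0.6 rad. Mouth 25 mm wide at the top, 11 mm between nose and rear prong: the 14 mm tube, pressed down with about 10 to 15 N, opens it to about 0.1 rad; it then closes over the tube.
- reagent_bottle: Bystander: small clear bottle with a white cap, 45 mm across, 118 mm high; origin centre of underside.
- media_bottle: Bystander: glass media bottle with a screw cap, 69 mm across, 172 mm high; origin centre of underside.
- timer: Bystander: bench timer 37 x 68 x 49 mm; origin centre of underside.
- tape_roll: Bystander: lying roll of tape, 85 mm across, 19 mm high; origin centre of underside.

How it is judged (in metres and radians):
On the way, in this order (a step that is already met when the one before it is completed fails the run):
1. both carton flaps stand open, upright or further (value of joint each of flap_p, flap_n above 1.4 rad), for 0.2 s.
2. the column is lifted clear of the carton (height (world z) of column above 0.09 m), for 0.1 s.
3. the column is pressed down past the jaw, forcing it open (value of joint jaw above 0.05 rad and horizontal distance between column and holder_seat below 0.015 m and contact force between column and jaw above 0.5 N).
At the end, for the whole second after the job is handed in: The column lies in both forks: its origin within 2.5 mm in height and 11 mm horizontally of the holder's seat point, its axis within 0.05 rad of the holder's y, guard end towards the inlet bracket, the jaw closed (under 0.03 rad), and the column released and at rest (z of column in the frame of holder_seat between -0.0025 and 0.0025 m and horizontal distance between column and holder_seat below 0.011 m and angle between the y axis of column and the y axis of holder, either way round below 0.05 rad and y of column_guard in the frame of holder above 0.05 m and value of joint jaw below 0.03 rad and linear speed of column below 0.02 m/s and angular speed of column below 0.2 rad/s); the robot touches nothing.
It fails at once if the reagent bottle is moved by more than 30 mm or tipped (distance of reagent_bottle from where it was at the start of the episode above 0.03 m or angle between reagent_bottle's own z axis and vertical above 0.3 rad).
It fails at once if the media bottle is moved by more than 30 mm or tipped (distance of media_bottle from where it was at the start of the episode above 0.03 m or angle between media_bottle's own z axis and vertical above 0.3 rad).
It fails at once if the timer is moved by more than 30 mm or tipped (distance of timer from where it was at the start of the episode above 0.03 m or angle between timer's own z axis and vertical above 0.3 rad).
It fails at once if the tape roll is moved by more than 30 mm or tipped (distance of tape_roll from where it was at the start of the episode above 0.03 m or angle between tape_roll's own z axis and vertical above 0.3 rad).
It also fails if it takes over 59 s, if anything falls off the work surface, if the arm or the gripper's body presses on something with over 40 N, if the wrist force passes 120 N, or if a joint passes its speed limit or range.

## Working session

There is one attempt and no reset: what is moved stays moved. The work goes in short steps, Python scripts to look and compute and a shell command to move; the robot and the scene stay as the last step left them, time stands still between calls to the robot, and variables do not carry over. Pictures are saved under pics/ and viewed, at most 11 in all, crops included, and the job is handed in when it is done.

```bash
mkdir -p pics; cat > h.py <<'E'
import numpy as np, cv2, json
from station import sensors, imaging, r
from scipy.spatial.transform import Rotation as R
def snap(n,f):
    im=imaging.get_image(n); cv2.imwrite('pics/'+f+'.png',im['frame'][:,:,::-1]); np.savez('pics/'+f+'.npz',**im); return im
def ray(im,u,v):
    K=im['camera_matrix'];E=im['extrinsics'];d=E[:3,:3].T@np.linalg.inv(K)@np.array([u,v,1.]);return -E[:3,:3].T@E[:3,3],d
def onz(im,u,v,z):
    o,d=ray(im,u,v);return o+d*(z-o[2])/d[2]
def proj(im,p):
    q=im['extrinsics'][:3,:3]@np.array(p)+im['extrinsics'][:3,3];q=im['camera_matrix']@q;return q[:2]/q[2]
E
python3 - <<'E'
from h import *
s=sensors.sense();print({k:np.round(v,3).tolist() for k,v in s.items()},r.nose_length)
print(R.from_rotvec(s['orientation']).as_matrix().round(3))
a=snap('top','top0');b=snap('side','side0')
for i in (a,b): print(i['camera_matrix'].round(1).tolist(),i['extrinsics'].round(3).tolist())
E
```

```text
{'time_s': 0.0, 'joint_positions': [1.192, 0.629, 0.038, 1.518, -0.027, 0.996, -0.02], 'joint_velocities': [0.0, 0.0, 0.0, 0.001, 0.001, 0.0, 0.0], 'tau': [0.0, -54.973, 1.143, -18.663, -0.052, 0.024, 0.0], 'tcp_pos': [199.867, -617.819, 198.957], 'orientation': [-3.101, -0.489, 0.0], 'contact_force': [-0.145, 0.954, 0.169], 'torque': [0.019, -0.04, -0.002], 'grip_force': 0.0, 'width': 1.001} 22.0
[[ 0.951  0.308 -0.001]
 [ 0.308 -0.951  0.002]
 [ 0.    -0.002 -1.   ]]
[[442.9, 0.0, 313.5], [0.0, 442.9, 202.9], [0.0, 0.0, 1.0]] [[0.001, -1.0, 0.016, -1.909], [-0.984, -0.004, -0.175, 551.354], [0.175, -0.016, -0.984, 1224.188], [0.0, 0.0, 0.0, 1.0]]
[[422.9, 0.0, 322.4], [0.0, 422.9, 198.6], [0.0, 0.0, 1.0]] [[-0.915, -0.403, 0.018, 506.502], [-0.241, 0.512, -0.825, 207.439], [0.323, -0.759, -0.566, 1302.158], [0.0, 0.0, 0.0, 1.0]]
```

View pics/top0.png

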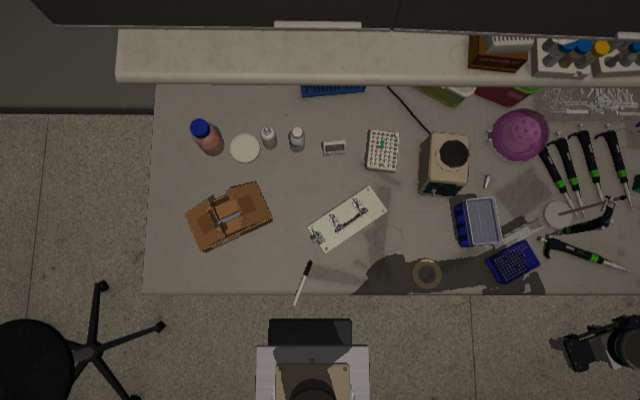

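View pics/side0.png

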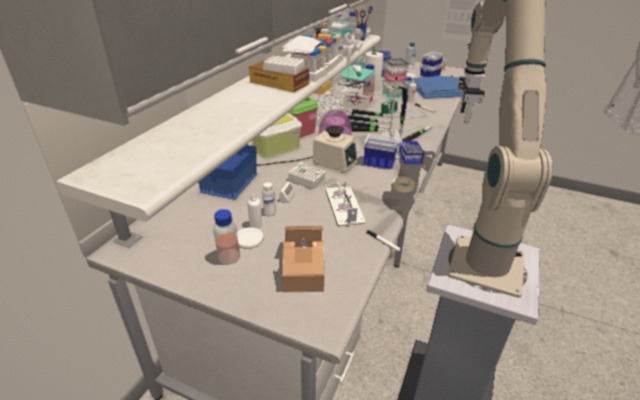

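The top view shows the carton at about (228,216) with ajar flaps, and the holder at about (347,218). Its bracket is perhaps at the lower left, (318,237). The bottles stand above the carton, at (205,137), (268,137) and (297,138). I'll zoom in.

```bash
python3 - <<'E'
from h import *
t=cv2.imread('pics/top0.png');s=cv2.imread('pics/side0.png')
a=cv2.resize(t[175:257,180:280],(400,328),interpolation=cv2.INTER_CUBIC)
b=cv2.resize(t[175:257,300:400],(400,328),interpolation=cv2.INTER_CUBIC)
c=cv2.resize(s[215:297,265:365],(400,270)[:1]+(328,),interpolation=cv2.INTER_CUBIC)[:272]
d=cv2.resize(s[175:243,300:400],(400,272),interpolation=cv2.INTER_CUBIC)
cv2.imwrite('pics/z0.png',np.vstack([np.hstack([a,b]),np.hstack([c,d])]))
E
```

```text
(no output)
```

View pics/z0.png

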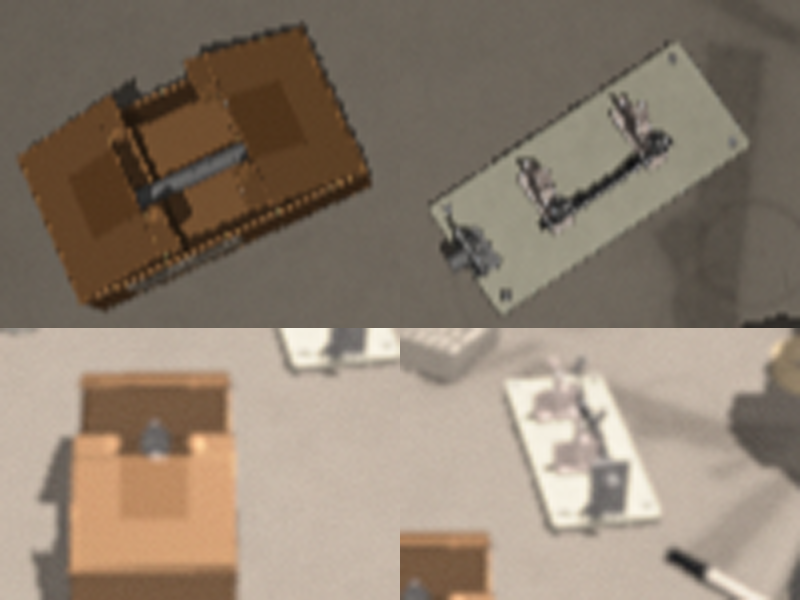

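```bash
python3 - <<'E'
from h import *
T=dict(np.load('pics/top0.npz'));S=dict(np.load('pics/side0.npz'))
def tri(a,b):
    o1,d1=ray(T,*a);o2,d2=ray(S,*b);d1/=np.linalg.norm(d1);d2/=np.linalg.norm(d2)
    t=np.linalg.lstsq(np.c_[d1,-d2],o2-o1,rcond=None)[0];p,q=o1+t[0]*d1,o2+t[1]*d2
    return ((p+q)/2).round(1),round(np.linalg.norm(p-q),1)
print('cams',ray(T,0,0)[0].round(),ray(S,0,0)[0].round())
print('Lfl corner',tri((207.5,199.2),(283.75,241.75)),'low',tri((226.2,236.2),(323.75,241.75)))
print('Rfl corner',tri((227.5,190),(285.5,226.75)))
for p in [(185,215),(202.5,250),(256.2,181.2),(272.5,219)]: print('crease',onz(T,*p,66).round(1))
f=T['frame'].astype(int); hsv=cv2.cvtColor(T['frame'],cv2.COLOR_RGB2HSV)
m=(hsv[...,1]>110)&(hsv[...,0]<20); mm=np.zeros(m.shape,np.uint8); mm[170:260,175:285]=m[170:260,175:285]
c=max(cv2.findContours(mm,0,2)[0],key=cv2.contourArea); print('carton',cv2.contourArea(c),cv2.minAreaRect(c))
# holder plate: minAreaRect on contour cast to z=12
g=f[...,:].min(2); mm=np.zeros(m.shape,np.uint8); mm[180:258,300:395]=(g[180:258,300:395]>115)
print('g',np.percentile(g[180:258,300:395],[5,25,50,75,95]))
mm=cv2.morphologyEx(mm,cv2.MORPH_CLOSE,np.ones((5,5)))
c=max(cv2.findContours(mm,0,1)[0],key=cv2.contourArea)
w=np.array([onz(T,*p[0],12)[:2] for p in c],np.float32); rc=cv2.minAreaRect(w);print('holder',cv2.contourArea(c),rc,cv2.boxPoints(rc).round(1).tolist())
for p in [(307.5,226.2),(368.8,185.5),(387,210.8),(325.8,253.2)]: print(onz(T,*p,12).round(1))
E
```

```text
cams [ 328.   20. 1302.] [  93. 1086.  898.]
Lfl corner (array([547.9, 287.1, 121.8]), np.float64(1.2)) low (array([448.1, 234. , 116.8]), np.float64(0.6))
Rfl corner (array([571.4, 232.6, 128.9]), np.float64(0.1))
crease [512.3 360.5  66. ]
crease [414.5 307.2  66. ]
crease [610.5 163.3  66. ]
crease [501.8 115.   66. ]
carton 3331.5 ((227.05934143066406, 215.40261840820312), (47.50796890258789, 79.22212219238281), 65.05609130859375)
g [ 69.  86.  92. 116. 132.]
holder 2163.5 ((510.8875427246094, -100.31568145751953), (92.74969482421875, 222.31356811523438), 34.03396224975586) [[410.20001220703125, -34.20000076293945], [534.7000122070312, -218.39999389648438], [611.5, -166.5], [487.1000061035156, 17.799999237060547]]
[488.4  16.4  12. ]
[ 611.2 -166.2   12. ]
[ 534.9 -218.5   12. ]
[409.8 -36.9  12. ]
```

Both flaps stand about 0.62 rad open. The carton centre is about (510,236), with its axis along (-0.43,0.90). The holder is at (511,-101) with +y along (-0.56,0.83). I'll move across now with the gripper shut.

```bash
python3 -m pendant '{"delta_pos":[[26,-22,-3],[26,-22,-3],[26,-22,-3],[26,-22,-3],[26,-22,-3],[26,-22,-3],[26,-22,-3],[26,-22,-3],[26,-22,-3],[26,-22,-3],[26,-22,-3],[26,-22,-3],[26,-22,-3],[26,-22,-3],[26,-22,-3],[26,-22,-3],[0,0,0]],"twist":[[0,0,0],[0,0,0],[0,0,0],[0,0,0],[0,0,0],[0,0,0],[0,0,0],[0,0,0],[0,0,0],[0,0,0],[0,0,0],[0,0,0],[0,0,0],[0,0,0],[0,0,0],[0,0,0],[0,0,0]]}' -1 20
cat >> h.py <<'E'
C=np.array([510,236.5,0]);cy=np.array([-.43,.903,0]);cy/=np.linalg.norm(cy)
def st():
    s=sensors.sense();M=R.from_rotvec(s['orientation']).as_matrix();p=np.array(s['tcp_pos'])
    print('t',round(s['time_s'],2),'tcp',p.round(1),'x',M[:,0].round(3),'y',M[:,1].round(3),'z',M[:,2].round(3),'F',np.round(s['contact_force'],1),'w',round(s['width'],3),'g',round(s['grip_force'],1),'q',np.round(s['joint_positions'],2));return s,p,M
E
python3 -c "from h import *;st()"
```

```text
time_s: 1.52
tcp_pos: [491.6, -147.9, 248.2]
orientation: [-3.097, -0.505, -0.006]
contact_force: [0.2, -0.3, -0.9]
width: 0.004
grip_force: 0.0
t 1.52 tcp [ 491.6 -147.9  248.2] x [0.948 0.318 0.004] y [ 0.318 -0.948 -0.003] z [ 0.003  0.004 -1.   ] F [ 0.2 -0.3 -0.9] w 0.004 g 0.0 q [ 0.27  0.37 -0.04  1.83  0.01  0.93 -1.02]
```

```bash
python3 -m pendant '{"delta_pos":[[14,-36,0],[14,-36,0],[14,-36,0],[14,-36,0],[14,-36,0],[14,-36,0],[14,-36,0],[14,-36,0],[14,-36,0],[14,-36,0],[0,0,0]],"twist":[[0,0,0],[0,0,0],[0,0,0],[0,0,0],[0,0,0],[0,0,0],[0,0,0],[0,0,0],[0,0,0],[0,0,0],[0,0,0]]}'
python3 -m pendant '{"delta_pos":[[0,0,0],[0,0,0],[0,0,0],[0,0,0],[0,0,0],[0,0,0],[0,0,0],[0,0,0],[0,0,0],[0,0,0],[0,0,0],[0,0,0],[0,0,0],[0,0,0],[0,0,0]],"twist":[[0,0,-7],[0,0,-7],[0,0,-7],[0,0,-7],[0,0,-7],[0,0,-7],[0,0,-7],[0,0,-7],[0,0,-7],[0,0,-7],[0,0,-7],[0,0,-7],[0,0,-7],[0,0,-6],[0,0,0]]}'
python3 - <<'E'
from h import *
st()
im=snap('wrist','w1');print(im['camera_matrix'].tolist(),im['extrinsics'].round(2).tolist())
E
```

```text
time_s: 2.43
tcp_pos: [508.4, 240.1, 247.5]
orientation: [-3.094, -0.506, -0.001]
contact_force: [-0.8, 1.1, -0.1]
width: 0.004
grip_force: 0.0
time_s: 3.68
tcp_pos: [509.8, 229.3, 247.4]
orientation: [-1.686, -2.65, 0.001]
contact_force: [-0.8, -0.4, -0.4]
width: 0.006
grip_force: 0.0
t 3.68 tcp [509.8 229.3 247.4] x [-0.423  0.906  0.   ] y [ 0.906  0.423 -0.001] z [-0.001 -0.    -1.   ] F [-0.8 -0.4 -0.4] w 0.006 g 0.0 q [-0.1   0.49 -0.56  1.7   0.3   1.03 -0.33]
[[309.70691628693146, 0.0, 321.20221703761337], [0.0, 309.70691628693146, 201.37799516579844], [0.0, 0.0, 1.0]] [[0.91, 0.42, -0.0, -558.76], [0.41, -0.87, 0.28, -49.55], [0.12, -0.25, -0.96, 436.52], [0.0, 0.0, 0.0, 1.0]]
```

View pics/w1.png

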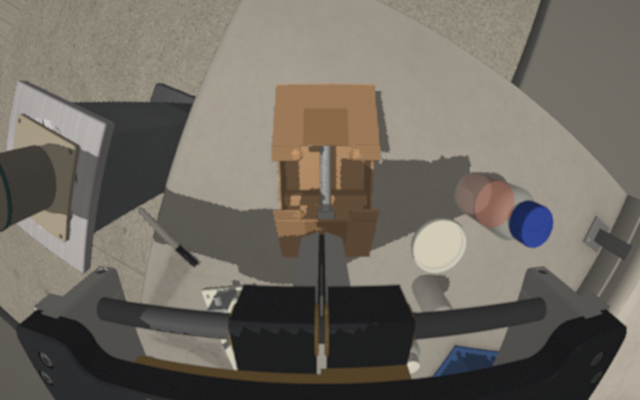

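The wrist view shows the carton centred near column 326, with the tube running from (327,148) to (326,205). A wider dark fitting is at (326,212), the -y-world end. The flaps are clear of the fingers.

```bash
cat >> h.py <<'E'
def wz(im,u,v,z):
    K=im['camera_matrix'];E=im['extrinsics'];a=np.array([u-K[0,2],v-K[1,2]])/K[0,0];t=np.linalg.norm(a)
    d=E[:3,:3].T@np.r_[a*np.sin(t)/max(t,1e-9),np.cos(t)];o=-E[:3,:3].T@E[:3,3];return o+d*(z-o[2])/d[2]
def loc(p): # carton frame: lateral (along tool y), along cy
    q=np.array(p)-C; return np.r_[q@np.array([cy[1],-cy[0],0]),q@cy,p[2]].round(1)
E
python3 - <<'E'
from h import *
im=dict(np.load('pics/w1.npz'))
for n,u,v,z in [('tube',327,150,32),('tube',326,205,32),('creaseA',276,86,66),('creaseB',376,86,66),('nearcrease',280,255,66),('nearcrease',371,255,66),('flapL edge',273,159,121),('flapLedgeR',380,159,121)]: print(n,loc(wz(im,u,v,z)))
print(loc([509.8,229.3,247]))
E
```

```text
tube [ 4.4 28.  32. ]
tube [  2.7 -46.4  32. ]
creaseA [-55.2 109.4  66. ]
creaseB [ 61.9 108.8  66. ]
nearcrease [ -58.6 -104.6   66. ]
nearcrease [  61.6 -105.8   66. ]
flapL edge [-52.2  29.8 121. ]
flapLedgeR [ 57.3  29.1 121. ]
[ -3.3  -6.4 247. ]
```

```bash
sed -i 's/^C=np.array.*$/C=np.array([511.4,239.4,0]);cy=np.array([-.43,.903,0]);cy\/=np.linalg.norm(cy)/' h.py
python3 -m pendant '{"delta_pos":[[0,0,0],[0,0,0],[0,0,0],[0,0,0],[0,0,0],[-8,1,22.3],[-8,1,22.3],[-8,1,22.3],[-8,1,22.3],[-8,1,22.3],[-8,1,22.3],[0,0,0]],"twist":[[0,6,0],[0,6,0],[0,6,0],[0,6,0],[0,6,0],[0,0,0],[0,0,0],[0,0,0],[0,0,0],[0,0,0],[0,0,0],[0,0,0]]}'
python3 -c "
from h import *
s,p,M=st();print('tcp',loc(p),'tip',loc(p+22*M[:,2]),'want tip v 28.5 z 88')"
```

```text
time_s: 4.73
tcp_pos: [501.9, 254.6, 104.0]
orientation: [-1.44, -2.249, -0.376]
contact_force: [-1.4, -0.4, 0.1]
width: 0.006
grip_force: 0.0
t 4.73 tcp [501.9 254.6 104. ] x [-0.36   0.787  0.501] y [ 0.907  0.42  -0.008] z [-0.217  0.451 -0.866] F [-1.4 -0.4  0.1] w 0.006 g 0.0 q [ 0.24  0.84 -0.72  1.8  -0.01  0.73  0.13]
tcp [ -2.1  17.9 104. ] tip [-2.1 28.9 84.9] want tip v 28.5 z 88
```

```bash

python3 -m pendant '{"delta_pos":[[7.7,0,0.5],[7.7,0,0.5],[7.7,0,0.5],[7.7,0,0.5],[7.7,0,0.5],[7.7,0,0.5],[7.7,0,0.5],[7.7,0,0.5],[7.7,0,0.5],[7.7,0,0.5],[7.7,0,0.5],[7.7,0,0.5],[5,0,0],[0,0,0]],"twist":[[0,0,0],[0,0,0],[0,0,0],[0,0,0],[0,0,0],[0,0,0],[0,0,0],[0,0,0],[0,0,0],[0,0,0],[0,0,0],[0,0,0],[0,0,0],[0,0,0]]}'
python3 -c "
from h import *
s,p,M=st();print('tcp',loc(p),'tip',loc(p+22*M[:,2]),'want tip v 114.5 z 124')"
```

```text
time_s: 5.9
tcp_pos: [467.3, 336.2, 152.4]
orientation: [-1.436, -2.255, -0.386]
contact_force: [1.1, -0.1, 0.7]
width: 0.001
grip_force: 0.0
t 5.9 tcp [467.3 336.2 152.4] x [-0.367  0.784  0.5  ] y [0.906 0.423 0.001] z [-0.211  0.454 -0.866] F [ 1.1 -0.1  0.7] w 0.001 g 0.0 q [ 0.12  0.75 -0.75  1.82 -0.06  0.7   0.02]
tcp [  1.8 106.3 152.4] tip [  1.9 117.3 133.3] want tip v 114.5 z 124
```

```bash

python3 -m pendant '{"delta_pos":[[-14,0,-25.5],[-14,0,-25.5],[-14,0,-25.5],[-14,0,-25.5],[0,0,0],[0,0,0],[0,0,0],[0,0,0],[0,0,0],[0,0,0],[0,0,0],[0,0,0],[0,0,0],[0,0,0],[0,0,0]],"twist":[[0,0,0],[0,0,0],[0,0,0],[0,0,0],[0,-6,0],[0,-6,0],[0,-6,0],[0,-6,0],[0,-6,0],[0,-6,0],[0,-6,0],[0,-6,0],[0,-6,0],[0,-6,0],[0,0,0]]}'
python3 -c "
from h import *
s,p,M=st();print('tcp',loc(p),'tip',loc(p+22*M[:,2]))
w=C+cy*-17.5+np.array([0,0,107])-p;print('need',(M.T@w).round(1))"
```

```text
time_s: 7.15
tcp_pos: [506.0, 250.9, 209.2]
orientation: [1.425, 2.264, -0.386]
contact_force: [-1.0, 1.7, -2.0]
width: 0.006
grip_force: 0.0
t 7.15 tcp [506.  250.9 209.2] x [-0.376  0.781 -0.499] y [ 0.902  0.432 -0.004] z [ 0.212 -0.452 -0.866] F [-1.   1.7 -2. ] w 0.006 g 0.0 q [-0.66  0.61 -0.26  1.7   0.67  1.2  -0.82]
tcp [1.000e-01 1.270e+01 2.092e+02] tip [  0.    1.7 190.1]
need [ 24.9   0.3 103.6]
```

```bash

python3 -m pendant '{"delta_pos":[[5,0,20.7],[5,0,20.7],[5,0,20.7],[5,0,20.7],[5,0,20.7],[0,0,0],[-7.7,0,0.5],[-7.7,0,0.5],[-7.7,0,0.5],[-7.7,0,0.5],[-7.7,0,0.5],[-7.7,0,0.5],[-7.7,0,0.5],[-7.7,0,0.5],[-7.7,0,0.5],[-7.7,0,0.5],[-7.7,0,0.5],[-7.7,0,0.5],[-5,0,0],[0,0,0]],"twist":[[0,0,0],[0,0,0],[0,0,0],[0,0,0],[0,0,0],[0,0,0],[0,0,0],[0,0,0],[0,0,0],[0,0,0],[0,0,0],[0,0,0],[0,0,0],[0,0,0],[0,0,0],[0,0,0],[0,0,0],[0,0,0],[0,0,0],[0,0,0]]}'
python3 -c "
from h import *
s,p,M=st();print('tcp',loc(p),'tip',loc(p+22*M[:,2]))"
python3 -m pendant '{"delta_pos":[[14,0,-25.5],[14,0,-25.5],[14,0,-25.5],[14,0,-25.5],[0,0,0],[0,0,0],[0,0,0],[0,0,0],[0,0,0],[0,0,0]],"twist":[[0,0,0],[0,0,0],[0,0,0],[0,0,0],[0,6,0],[0,6,0],[0,6,0],[0,6,0],[0,6,0],[0,0,0]]}' 0 60
python3 -c "
from h import *
s,p,M=st();print('tcp',loc(p));snap('top','top1');w=snap('wrist','w2')
t=cv2.imread('pics/top1.png');s=cv2.imread('pics/w2.png')
a=cv2.resize(t[165:265,175:295],(480,400),interpolation=cv2.INTER_CUBIC)
b=s[0:300,180:480]
b=cv2.resize(b,(320,320)); b=cv2.copyMakeBorder(b,0,80,0,0,0);cv2.imwrite('pics/z1.png',np.hstack([a,b]))"
```

```text
time_s: 8.82
tcp_pos: [560.0, 136.6, 153.9]
orientation: [1.44, 2.252, -0.386]
contact_force: [-0.2, -0.2, 0.2]
width: 0.002
grip_force: 0.0
t 8.82 tcp [560.  136.6 153.9] x [-0.363  0.786 -0.501] y [0.908 0.42  0.001] z [ 0.211 -0.454 -0.866] F [-0.2 -0.2  0.2] w 0.002 g 0.0 q [-0.49  0.65 -0.2   1.83  0.79  0.98 -0.78]
tcp [  -0.3 -113.7  153.9] tip [  -0.4 -124.7  134.9]
time_s: 9.65
tcp_pos: [521.4, 220.2, 213.5]
orientation: [1.707, 2.636, -0.0]
contact_force: [0.4, 0.3, 0.0]
width: 0.498
grip_force: 0.0
t 9.65 tcp [521.4 220.2 213.5] x [-0.409  0.912 -0.001] y [0.912 0.409 0.   ] z [ 0.001 -0.001 -1.   ] F [0.4 0.3 0. ] w 0.498 g 0.0 q [-0.14  0.52 -0.47  1.73  0.28  0.95 -0.3 ]
tcp [  0.8 -21.6 213.5]
```

View pics/z1.png

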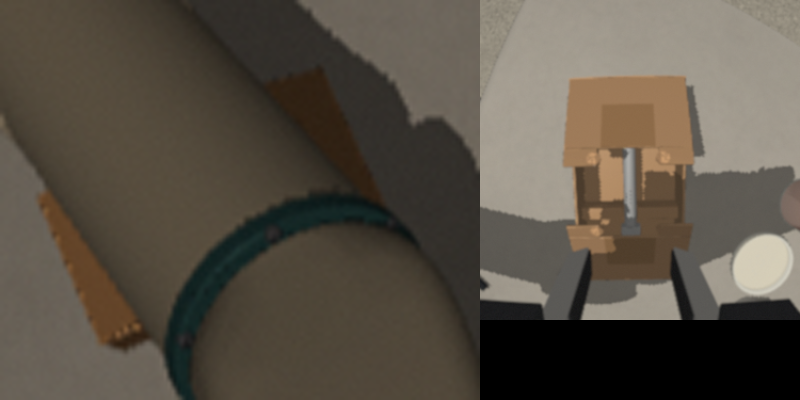

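The wrist crop suggests the flaps may not have moved: the edge at about (565–692,162) is unchanged. The arm covers the top view, so I'll check from the side.

```bash
python3 -c "
from h import *
snap('side','side1');s=cv2.imread('pics/side1.png')
w=cv2.imread('pics/w2.png')
cv2.imwrite('pics/z2.png',np.hstack([cv2.resize(s[195:305,250:360],(400,400),interpolation=cv2.INTER_CUBIC),cv2.resize(w[60:270,240:400],(400,525),interpolation=cv2.INTER_CUBIC)[:400]]))
im=dict(np.load('pics/w2.npz'))
for z in (66,90,100,110,120,130): print(z,loc(wz(im,259.7,152,z)),loc(wz(im,378.7,152,z)))"
```

```text
66 [-65.7  23.5  66. ] [63.9 20.8 66. ]
90 [-60.8  26.3  90. ] [59.4 23.8 90. ]
100 [-58.8  27.5 100. ] [ 57.6  25.1 100. ]
110 [-56.7  28.7 110. ] [ 55.7  26.3 110. ]
120 [-54.7  29.9 120. ] [ 53.9  27.6 120. ]
130 [-52.6  31.1 130. ] [ 52.   28.8 130. ]
```

View pics/z2.png

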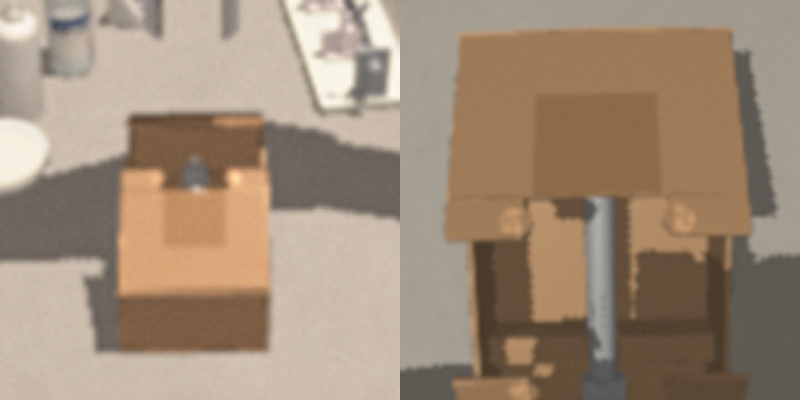

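```bash
python3 - <<'E'
from h import *
T,S,W1,W2=[dict(np.load(f'pics/{n}.npz')) for n in('top0','side1','w1','w2')]
def wr(im,u,v):
    o=-im['extrinsics'][:3,:3].T@im['extrinsics'][:3,3];return o,wz(im,u,v,0)-o
def tri(rs):
    A=0;b=0
    for o,d in rs:
        d=d/np.linalg.norm(d);P=np.eye(3)-np.outer(d,d);A=A+P;b=b+P@o
    x=np.linalg.solve(A,b);return loc(x),[round(float(np.linalg.norm((np.eye(3)-np.outer(d,d)/(d@d))@(x-o))),1) for o,d in rs]
for n,w1,w2,s,t in [('Lcorner-',(273,159),(258.8,155.2),(324.3,241.75),(226.2,236.2)),('Lcorner+',(380,159),(380,153.6),(283,241.75),(207.5,199.2))]:
    print(n,'W2S',tri([wr(W2,*w2),ray(S,*s)]),'TS',tri([ray(T,*t),ray(S,*s)]),'W2T',tri([wr(W2,*w2),ray(T,*t)]),'all',tri([wr(W1,*w1),wr(W2,*w2),ray(S,*s),ray(T,*t)]))
print('crease L side', [loc(onz(S,250+x/3.636,195+y/3.636,66)) for x,y in ((118,292),(270,292))])
print('crease T',[loc(onz(T,*p,66)) for p in [(185,215),(202.5,250),(256.2,181.2),(272.5,219)]])
print('crease W2',[loc(wz(W2,*p,66)) for p in [(264,72.8),(372.8,71.2)]])
print('notch ray W2',[loc(wz(W2,317,138.4,z)) for z in (90,100,110)])
E
```

```text
Lcorner- W2S (array([-58.2,  26.5, 119.6]), [2.4, 2.4]) TS (array([-60.3,  22.4, 117. ]), [0.5, 0.5]) W2T (array([-58.3,  24.4, 105.4]), [0.8, 0.8]) all (array([-58.1,  24.9, 116.1]), [3.4, 2.2, 3.4, 2.8])
Lcorner+ W2S (array([ 55.6,  26.1, 120.8]), [0.6, 0.6]) TS (array([ 54.6,  27.3, 121.4]), [1.6, 1.6]) W2T (array([ 53.4,  26.9, 123.7]), [1.1, 1.1]) all (array([ 54.7,  26.9, 121.3]), [0.2, 0.7, 1.5, 1.8])
crease L side [array([ 56. , 103.1,  66. ]), array([-58.9, 104.5,  66. ])]
crease T [array([ 52.9, 108.9,  66. ]), array([-58.4, 102.8,  66. ]), array([  56.7, -111.3,   66. ]), array([ -62.2, -108.2,   66. ])]
crease W2 [array([-57.7, 109.6,  66. ]), array([ 57.8, 108.7,  66. ])]
notch ray W2 [array([-2.5, 38.2, 90. ]), array([ -2.3,  39. , 100. ]), array([ -2.2,  39.8, 110. ])]
```

Both flaps are where they started: the edge is still at about (283–324,242) in the side view. I'll redo the left one, watching the force and the flap partway.

```bash
cat >> h.py <<'E'
def look(f):
    im=imaging.get_image('side');cv2.imwrite('pics/'+f+'.png',im['frame'][:,:,::-1]);np.savez('pics/'+f+'.npz',**im)
    h=cv2.cvtColor(im['frame'],cv2.COLOR_RGB2HSV);m=(h[...,1]>70)&(h[...,0]<22)
    print('brown rows top/bottom by col',[(c,int(np.nonzero(m[200:300,c])[0].min()+200),int(m[200:300,c].sum())) for c in (288,303,318)])
E
python3 -m pendant '{"delta_pos":[[0,0,0],[0,0,0],[0,0,0],[0,0,0],[0,0,0],[-4,0,20.2],[-4,0,20.2],[-4,0,20.2],[-4,0,20.2],[-4,0,20.2],[-4,0,20.2],[0,0,0]],"twist":[[0,6,0],[0,6,0],[0,6,0],[0,6,0],[0,6,0],[0,0,0],[0,0,0],[0,0,0],[0,0,0],[0,0,0],[0,0,0],[0,0,0]]}' -1 20
python3 -c "
from h import *
s,p,M=st();print('tcp',loc(p),'tip',loc(p+22*M[:,2]));look('s2')"
python3 -m pendant '{"delta_pos":[[7,0,0.5],[7,0,0.5],[7,0,0.5],[7,0,0.5],[7,0,0.5],[0,0,0]],"twist":[[0,0,0],[0,0,0],[0,0,0],[0,0,0],[0,0,0],[0,0,0]]}'
python3 -c "
from h import *
s,p,M=st();print('tip',loc(p+22*M[:,2]));look('s3')
S=dict(np.load('pics/s3.npz'));print('tip px side',proj(S,p+22*M[:,2]))
a,b=[cv2.resize(cv2.imread(f'pics/{n}.png')[190:300,240:370],(400,338),interpolation=cv2.INTER_CUBIC) for n in('s2','s3')]
cv2.imwrite('pics/z3.png',np.hstack([a,b]))"
```

```text
time_s: 10.8
tcp_pos: [495.8, 267.4, 93.7]
orientation: [-1.429, -2.255, -0.377]
contact_force: [-1.3, -0.6, -0.4]
width: 0.003
grip_force: 0.0
t 10.8 tcp [495.8 267.4  93.7] x [-0.368  0.783  0.502] y [ 0.903  0.429 -0.006] z [-0.22   0.451 -0.865] F [-1.3 -0.6 -0.4] w 0.003 g 0.0 q [ 0.2   0.85 -0.68  1.81 -0.04  0.69  0.16]
tcp [-2.  31.9 93.7] tip [-2.1 43.  74.7]
brown rows top/bottom by col [(288, 202, 68), (303, 202, 52), (318, 202, 70)]
time_s: 11.35
tcp_pos: [486.8, 294.9, 113.6]
orientation: [-1.435, -2.256, -0.387]
contact_force: [-0.2, 0.3, -0.3]
width: 0.006
grip_force: 0.0
t 11.35 tcp [486.8 294.9 113.6] x [-0.367  0.784  0.5  ] y [0.906 0.423 0.002] z [-0.21   0.454 -0.866] F [-0.2  0.3 -0.3] w 0.006 g 0.0 q [ 0.17  0.81 -0.7   1.82 -0.06  0.68  0.12]
tip [ 1.7 71.7 94.5]
brown rows top/bottom by col [(288, 202, 67), (303, 202, 47), (318, 202, 71)]
tip px side [302.23916984 259.62682746]
```

View pics/z3.png

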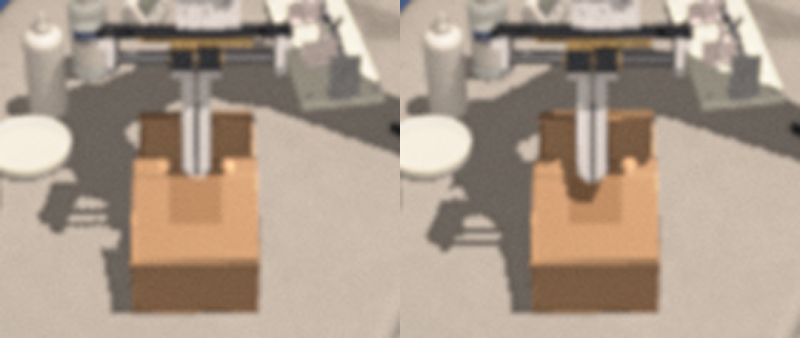

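```bash
python3 -c "
from h import *
S=dict(np.load('pics/s3.npz'))
for p in ([495.8,267.4,93.7],[486.8,294.9,113.6]):
  z=np.array([-.212,.454,-.866])
  print([proj(S,np.array(p)+k*z).round(1).tolist() for k in (-60,-20,0,22)])
# flap left notch mid/edge/crease predicted for several angles
for th in (.3,.45,.6,.75):
  q=lambda rr:C+cy*(106.5-rr*np.cos(th))+np.array([0,0,66+rr*np.sin(th)])
  print(th,[proj(S,q(rr)).round(1).tolist() for rr in (0,79,95)])
"
```

```text
[[303.7, 229.4], [303.7, 243.4], [303.7, 250.3], [303.7, 257.9]]
[[302.3, 230.3], [302.2, 244.6], [302.2, 251.8], [302.2, 259.6]]
0.3 [[302.8, 276.0], [303.0, 251.2], [303.0, 246.4]]
0.45 [[302.8, 276.0], [303.0, 249.3], [303.0, 244.1]]
0.6 [[302.8, 276.0], [302.9, 248.0], [302.9, 242.4]]
0.75 [[302.8, 276.0], [302.9, 247.2], [302.9, 241.5]]
```

```bash
cat >> h.py <<'E'
def edge():
    im=imaging.get_image('side');np.savez('pics/e.npz',**im);f=im['frame'].astype(int);cv2.imwrite('pics/e.png',im['frame'][:,:,::-1])
    for c in (287,289,318,320): print(c,[f[r,c].tolist() for r in range(222,290,4)] if c in(289,) else [int(f[r,c,0]) for r in range(222,290,3)])
E
python3 -c "
from h import *
S=dict(np.load('pics/s3.npz'))
for th in (.9,1.05,1.2,1.4,1.6,1.8):
  q=lambda rr,l=0:C+cy*(106.5-rr*np.cos(th))+np.array([cy[1],-cy[0],0])*l+np.array([0,0,66+rr*np.sin(th)])
  print(th,[proj(S,q(rr)).round(1).tolist() for rr in (0,79,95)])
edge()"
python3 -m pendant '{"delta_pos":[[7,0,0.5],[7,0,0.5],[7,0,0.5],[7,0,0.5],[0,0,0]],"twist":[[0,0,0],[0,0,0],[0,0,0],[0,0,0],[0,0,0]]}'
python3 -c "
from h import *
s,p,M=st();print('tip',loc(p+22*M[:,2]));edge()"
python3 -m pendant '{"delta_pos":[[7,0,1],[7,0,1],[7,0,1],[0,0,0]],"twist":[[0,0,0],[0,0,0],[0,0,0],[0,0,0]]}'
python3 -c "
from h import *
s,p,M=st();print('tip',loc(p+22*M[:,2]));edge()"
```

```text
0.9 [[302.8, 276.0], [302.8, 247.1], [302.8, 241.2]]
1.05 [[302.8, 276.0], [302.8, 247.6], [302.7, 241.8]]
1.2 [[302.8, 276.0], [302.7, 248.8], [302.7, 243.2]]
1.4 [[302.8, 276.0], [302.6, 251.4], [302.6, 246.2]]
1.6 [[302.8, 276.0], [302.6, 255.0], [302.5, 250.6]]
1.8 [[302.8, 276.0], [302.5, 259.7], [302.5, 256.1]]
287 [108, 106, 99, 116, 114, 123, 109, 200, 212, 215, 216, 214, 214, 216, 215, 212, 214, 211, 149, 121, 121, 124, 123]
289 [[108, 100, 93], [98, 80, 69], [123, 93, 68], [121, 93, 67], [119, 89, 65], [162, 122, 89], [212, 159, 117], [216, 164, 121], [218, 165, 122], [216, 163, 120], [217, 164, 121], [215, 162, 118], [216, 166, 122], [201, 152, 111], [119, 88, 64], [123, 91, 69], [122, 93, 66]]
318 [108, 133, 137, 120, 119, 119, 116, 154, 226, 220, 220, 220, 220, 220, 218, 217, 217, 207, 135, 122, 119, 122, 120]
320 [108, 133, 131, 123, 117, 122, 123, 196, 225, 220, 219, 221, 220, 219, 219, 219, 218, 206, 133, 120, 121, 123, 125]
time_s: 11.87
tcp_pos: [475.7, 318.0, 125.3]
orientation: [-1.435, -2.256, -0.387]
contact_force: [0.5, 0.2, 0.8]
width: 0.002
grip_force: 0.0
t 
[... 1109 characters left out ...]
g 0.0 q [ 0.1   0.77 -0.71  1.83 -0.09  0.67  0.06]
tip [  1.7 117.  114.1]
287 [107, 126, 123, 117, 117, 123, 112, 125, 126, 124, 125, 122, 122, 142, 162, 193, 208, 216, 147, 123, 121, 123, 124]
289 [[109, 100, 92], [159, 124, 93], [122, 92, 66], [119, 90, 65], [120, 92, 68], [116, 89, 64], [125, 95, 72], [125, 94, 70], [124, 92, 68], [124, 94, 70], [124, 93, 69], [121, 91, 66], [151, 114, 83], [202, 153, 112], [119, 88, 66], [121, 91, 68], [124, 92, 68]]
318 [106, 133, 182, 121, 118, 119, 120, 123, 140, 163, 207, 222, 220, 220, 218, 218, 218, 207, 135, 120, 121, 123, 125]
320 [108, 132, 184, 119, 120, 122, 126, 174, 221, 223, 220, 222, 221, 221, 220, 221, 220, 205, 133, 121, 121, 124, 120]
```

```bash
python3 -c "
from h import *
w=snap('wrist','w3')
a=cv2.imread('pics/e.png');b=cv2.imread('pics/w3.png')
cv2.imwrite('pics/z4.png',np.hstack([cv2.resize(a[170:300,240:370],(400,400),interpolation=cv2.INTER_CUBIC),cv2.resize(b[0:400,120:520],(400,400))]))"
```

```text
(no output)
```

View pics/z4.png

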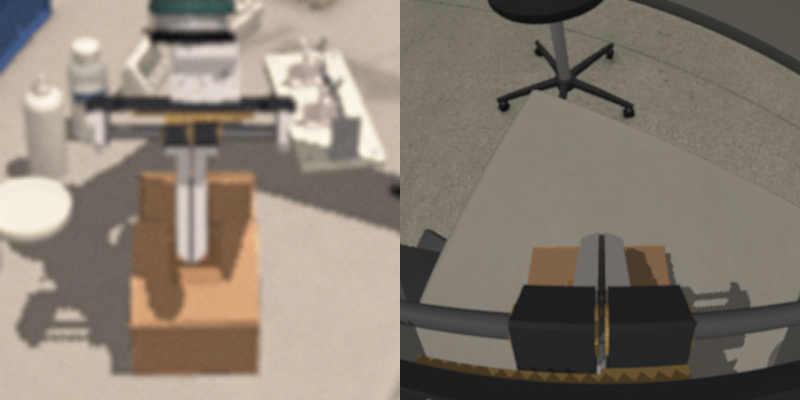

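```bash
python3 -c "
from h import *
S=dict(np.load('pics/e.npz'));W=dict(np.load('pics/w3.npz'))
s,p,M=st()
def pw(im,P):
    q=im['extrinsics'][:3,:3]@P+im['extrinsics'][:3,3];t=np.arctan2(np.hypot(q[0],q[1]),q[2]);n=q[:2]/np.hypot(q[0],q[1]);return im['camera_matrix'][:2,2]+n*t*im['camera_matrix'][0,0]
for k in (-60,-30,-10,0,10,22,40): print(k,proj(S,p+k*M[:,2]).round(1),pw(W,p+k*M[:,2]).round(1))
print('z-shift 30',proj(S,p+22*M[:,2]+[0,0,30]).round(1))
print(s['joint_positions'],r)
print([a for a in dir(r) if a[0]!='_'])
W0=dict(np.load('pics/w1.npz'))
E=W0['extrinsics'];c=-E[:3,:3].T@E[:3,3];M0=R.from_rotvec([-1.686,-2.65,.001]).as_matrix();print('cam in tool',(M0.T@(c-[509.8,229.3,247.4])).round(1))
E=W['extrinsics'];c=-E[:3,:3].T@E[:3,3];print('cam in tool',(M.T@(c-p)).round(1))
"
```

```text
t 12.35 tcp [468.2 334.1 132.3] x [-0.366  0.785  0.5  ] y [0.907 0.422 0.   ] z [-0.211  0.453 -0.866] F [-0.2  0.2 -0.5] w 0.002 g 0.0 q [ 0.1   0.77 -0.7   1.83 -0.09  0.67  0.06]
-60 [302.  235.1] [320.8 293.5]
-30 [302.  246.3] [320.9 264.5]
-10 [302.  253.7] [320.9 249.6]
0 [302.  257.4] [320.9 243.1]
10 [302.  261.1] [320.9 237.2]
22 [302.  265.6] [320.9 230.8]
40 [302.  272.2] [320.9 222.2]
z-shift 30 [301.9 257.2]
[ 0.09927434  0.77114718 -0.70437257  1.83328577 -0.08938028  0.6663733
  0.05964663] <Robot object at 0x7f577e0c81a0>
['Unreachable', 'nose_length']
cam in tool [  80.6    0.3 -185.1]
cam in tool [  81.6    0.2 -185.1]
```

```bash
python3 -c "
from h import *
W=dict(np.load('pics/w3.npz'))
for z in (40,66,90,120): print(z,loc(wz(W,250,247,z)),loc(wz(W,385,247,z)))
for t in ('tau','torque'): print(t,np.round(sensors.sense()[t],2))
"
```

```text
40 [-66.6 110.3  40. ] [ 63.4 109.2  40. ]
66 [-60.6 107.8  66. ] [ 57.9 106.9  66. ]
90 [-55.  105.5  90. ] [ 52.9 104.6  90. ]
120 [-48.  102.6 120. ] [ 46.6 101.9 120. ]
tau [-5.300e-01 -5.048e+01 -1.077e+01 -1.236e+01 -1.410e+00  1.500e-01
 -2.000e-02]
torque [-0.45 -0.35 -0.  ]
```

```bash
python3 -c "
from h import *
S=dict(np.load('pics/e.npz'));W=dict(np.load('pics/w3.npz'))
s=sensors.sense();p=np.array(s['tcp_pos']);M=R.from_rotvec(s['orientation']).as_matrix()
def pw(im,P):
    q=im['extrinsics'][:3,:3]@P+im['extrinsics'][:3,3];t=np.arctan2(np.hypot(q[0],q[1]),q[2]);n=q[:2]/np.hypot(q[0],q[1]);return im['camera_matrix'][:2,2]+n*t*im['camera_matrix'][0,0]
for x in (-8,8):
  for k in (-20,-10,0,10,22): print(x,k,proj(S,p+M@[x,0,k]).round(1),pw(W,p+M@[x,12,k]).round(1))
f=W['frame'].astype(int)
print('col 326',[(r_,f[r_,326].tolist()) for r_ in range(210,300,5)])
print('row 255', [(c,int(f[255,c].sum())) for c in range(285,355,4)])
"
```

```text
-8 -20 [302.1 249.4] [340.8 268.4]
-8 -10 [302.1 253.1] [339.9 260.9]
-8 0 [302.1 256.8] [339.  254.1]
-8 10 [302.  260.4] [338.3 247.8]
-8 22 [302.  264.9] [337.4 240.9]
8 -20 [301.9 250.6] [341.5 244.3]
8 -10 [301.9 254.3] [340.4 237.7]
8 0 [301.9 258.1] [339.5 231.7]
8 10 [301.9 261.8] [338.7 226.2]
8 22 [301.9 266.3] [337.8 220.3]
col 326 [(210, [133, 128, 116]), (215, [134, 128, 118]), (220, [135, 130, 119]), (225, [134, 128, 118]), (230, [135, 130, 120]), (235, [109, 106, 102]), (240, [110, 107, 103]), (245, [110, 108, 103]), (250, [109, 106, 102]), (255, [109, 106, 102]), (260, [108, 106, 101]), (265, [109, 107, 102]), (270, [108, 107, 102]), (275, [107, 105, 101]), (280, [100, 98, 94]), (285, [99, 97, 93]), (290, [69, 68, 65]), (295, [61, 62, 58])]
row 255 [(285, 296), (289, 296), (293, 295), (297, 306), (301, 323), (305, 322), (309, 323), (313, 323), (317, 300), (321, 124), (325, 274), (329, 324), (333, 324), (337, 325), (341, 323), (345, 223), (349, 179), (353, 179)]
```

Both views show the real fingertips about 29 mm behind where the TCP plus nose length puts them. Side view: row 255 seen, 265 expected. So the fingers passed over the flaps. I'll back out, go about 29 mm deeper and check again.

```bash
cat >> h.py <<'E'
K=-7.
def tip():
    s,p,M=st();print('TIP',loc(p+K*M[:,2]));return s,p,M
E
python3 -m pendant '{"delta_pos":[[-16,0,-22.5],[-16,0,-22.5],[-16,0,-22.5],[-11,0,19],[-11,0,19],[-11,0,19],[-11,0,19],[0,0,0]],"twist":[[0,0,0],[0,0,0],[0,0,0],[0,0,0],[0,0,0],[0,0,0],[0,0,0],[0,0,0]]}'
python3 -c "
from h import *
tip();edge()"
```

```text
time_s: 13.02
tcp_pos: [498.2, 263.4, 74.9]
orientation: [-1.44, -2.25, -0.378]
contact_force: [-0.0, 0.9, 0.7]
width: 0.004
grip_force: 0.0
t 13.02 tcp [498.2 263.4  74.9] x [-0.361  0.787  0.5  ] y [ 0.907  0.421 -0.006] z [-0.216  0.452 -0.866] F [-0.   0.9  0.7] w 0.004 g 0.0 q [ 0.2   0.87 -0.67  1.82 -0.03  0.66  0.17]
TIP [-1.6 23.8 81. ]
287 [109, 105, 97, 115, 114, 119, 115, 216, 209, 211, 215, 216, 214, 213, 213, 215, 214, 212, 147, 118, 123, 124, 122]
289 [[109, 101, 94], [98, 81, 67], [122, 93, 67], [119, 90, 65], [118, 89, 65], [199, 151, 111], [210, 159, 116], [212, 160, 117], [214, 161, 118], [215, 161, 118], [217, 163, 120], [213, 161, 118], [215, 163, 120], [199, 151, 110], [118, 91, 67], [121, 91, 67], [121, 92, 66]]
318 [116, 193, 109, 124, 118, 119, 131, 220, 222, 219, 218, 219, 219, 218, 219, 217, 219, 207, 135, 120, 118, 124, 124]
320 [106, 191, 105, 121, 118, 118, 134, 221, 225, 218, 218, 218, 218, 218, 217, 218, 217, 207, 134, 118, 120, 120, 122]
```

```bash

python3 -m pendant '{"delta_pos":[[7.2,0,0.6],[7.2,0,0.6],[7.2,0,0.6],[7.2,0,0.6],[7.2,0,0.6],[7.2,0,0.6],[7.2,0,0.6],[7.2,0,0.6],[0,0,0]],"twist":[[0,0,0],[0,0,0],[0,0,0],[0,0,0],[0,0,0],[0,0,0],[0,0,0],[0,0,0],[0,0,0]]}'
python3 -c "
from h import *
tip();edge()"
python3 -m pendant '{"delta_pos":[[7.2,0,0.6],[7.2,0,0.6],[7.2,0,0.6],[7.2,0,0.6],[7.2,0,0.6],[7.2,0,0.6],[5,0,0],[0,0,0]],"twist":[[0,0,0],[0,0,0],[0,0,0],[0,0,0],[0,0,0],[0,0,0],[0,0,0],[0,0,0]]}'
python3 -c "
from h import *
tip();edge()"
```

```text
time_s: 13.82
tcp_pos: [477.2, 314.7, 104.5]
orientation: [-1.435, -2.256, -0.386]
contact_force: [-1.3, 0.7, 0.8]
width: 0.004
grip_force: 0.0
t 13.82 tcp [477.2 314.7 104.5] x [-0.367  0.784  0.501] y [0.906 0.423 0.001] z [-0.211  0.454 -0.866] F [-1.3  0.7  0.8] w 0.004 g 0.0 q [ 0.13  0.82 -0.69  1.84 -0.07  0.64  0.1 ]
TIP [  1.5  79.2 110.6]
287 [107, 111, 99, 116, 114, 122, 112, 167, 164, 161, 164, 164, 163, 166, 165, 163, 163, 163, 141, 119, 124, 122, 124]
289 [[105, 98, 90], [141, 110, 85], [125, 95, 69], [120, 91, 65], [120, 91, 66], [164, 126, 92], [164, 124, 89], [165, 124, 90], [165, 125, 91], [164, 123, 90], [164, 124, 90], [164, 122, 89], [164, 123, 91], [166, 126, 92], [119, 91, 65], [125, 94, 70], [125, 96, 70]]
318 [107, 135, 181, 122, 121, 120, 118, 173, 165, 162, 166, 165, 165, 166, 164, 164, 165, 166, 135, 120, 122, 122, 123]
320 [108, 133, 182, 122, 117, 120, 121, 173, 171, 161, 164, 164, 165, 166, 163, 164, 164, 164, 135, 123, 122, 123, 123]
time_s: 14.53
tcp_pos: [459.1, 353.8, 125.3]
orientation: [-1.436, -2.256, -0.386]
contact_force: [-0.6, -0.1, 0.3]
widt
[... 152 characters left out ...]
002 g 0.0 q [ 0.06  0.78 -0.7   1.85 -0.09  0.63  0.04]
TIP [  1.9 122.3 131.4]
287 [90, 115, 128, 118, 117, 121, 112, 106, 121, 130, 132, 122, 199, 121, 115, 114, 112, 112, 119, 120, 123, 123, 120]
289 [[85, 80, 76], [161, 125, 96], [125, 95, 69], [123, 93, 68], [121, 93, 68], [116, 86, 63], [145, 108, 77], [135, 102, 75], [125, 94, 69], [201, 151, 110], [115, 89, 63], [114, 86, 64], [114, 85, 63], [111, 83, 61], [122, 92, 68], [123, 94, 69], [122, 91, 66]]
318 [90, 134, 180, 123, 121, 119, 123, 113, 162, 151, 122, 119, 135, 118, 117, 112, 115, 111, 120, 122, 123, 122, 121]
320 [91, 134, 186, 121, 116, 124, 122, 116, 116, 115, 121, 118, 133, 117, 114, 116, 109, 114, 128, 122, 119, 122, 124]
```

The left flap's lit edge is now at row 258, about 1.85 rad, so it's open. Now the other flap.

```bash

python3 -m pendant '{"delta_pos":[[-13.4,0,-21.6],[-13.4,0,-21.6],[-13.4,0,-21.6],[-13.4,0,-21.6],[-13.4,0,-21.6],[0,0,0],[0,0,0],[0,0,0],[0,0,0],[0,0,0],[0,0,0],[0,0,0],[0,0,0],[0,0,0],[0,0,0],[0,0,0]],"twist":[[0,0,0],[0,0,0],[0,0,0],[0,0,0],[0,0,0],[0,-6,0],[0,-6,0],[0,-6,0],[0,-6,0],[0,-6,0],[0,-6,0],[0,-6,0],[0,-6,0],[0,-6,0],[0,-6,0],[0,0,0]]}'
python3 -c "
from h import *
s,p,M=tip();print('need',(M.T@(C+cy*-27.5+np.array([0,0,75])-p)).round(1))"
```

```text
time_s: 15.92
tcp_pos: [503.0, 257.2, 181.6]
orientation: [1.425, 2.264, -0.386]
contact_force: [-1.6, 1.4, 0.4]
width: 0.01
grip_force: 0.0
t 15.92 tcp [503.  257.2 181.6] x [-0.376  0.781 -0.499] y [ 0.902  0.432 -0.004] z [ 0.212 -0.452 -0.866] F [-1.6  1.4  0.4] w 0.01 g 0.0 q [-0.74  0.64 -0.16  1.72  0.63  1.12 -0.81]
TIP [1.000e-01 2.320e+01 1.876e+02]
need [ 12.3   0.2 115.9]
```

```bash

python3 -m pendant '{"delta_pos":[[2,0,19.3],[2,0,19.3],[2,0,19.3],[2,0,19.3],[2,0,19.3],[2,0,19.3],[0,0,0]],"twist":[[0,0,0],[0,0,0],[0,0,0],[0,0,0],[0,0,0],[0,0,0],[0,0,0]]}'
python3 -c "
from h import *
tip()"
python3 -m pendant '{"delta_pos":[[-7.2,0,0.6],[-7.2,0,0.6],[-7.2,0,0.6],[-7.2,0,0.6],[-7.2,0,0.6],[-7.2,0,0.6],[-7.2,0,0.6],[-7.2,0,0.6],[-7.2,0,0.6],[-7.2,0,0.6],[-7.2,0,0.6],[-7.2,0,0.6],[-7.2,0,0.6],[-7.2,0,0.6],[-4,0,0],[0,0,0]],"twist":[[0,0,0],[0,0,0],[0,0,0],[0,0,0],[0,0,0],[0,0,0],[0,0,0],[0,0,0],[0,0,0],[0,0,0],[0,0,0],[0,0,0],[0,0,0],[0,0,0],[0,0,0],[0,0,0]]}'
python3 -c "
from h import *
tip();edge()"
```

```text
time_s: 16.5
tcp_pos: [526.7, 202.4, 76.0]
orientation: [1.444, 2.252, -0.394]
contact_force: [-0.1, -0.9, 0.4]
width: 0.002
grip_force: 0.0
t 16.5 tcp [526.7 202.4  76. ] x [-0.363  0.786 -0.501] y [ 0.909  0.416 -0.005] z [ 0.204 -0.457 -0.865] F [-0.1 -0.9  0.4] w 0.002 g 0.0 q [-0.69  0.78 -0.09  1.83  0.75  0.88 -0.92]
TIP [ -2.  -36.4  82. ]
time_s: 17.83
tcp_pos: [567.6, 120.1, 123.9]
orientation: [1.44, 2.252, -0.386]
contact_force: [0.2, -0.0, -0.2]
width: 0.002
grip_force: 0.0
t 17.83 tcp [567.6 120.1 123.9] x [-0.363  0.786 -0.501] y [0.908 0.42  0.001] z [ 0.211 -0.454 -0.866] F [ 0.2 -0.  -0.2] w 0.002 g 0.0 q [-0.54  0.68 -0.08  1.86  0.78  0.87 -0.77]
TIP [  -0.5 -128.4  130. ]
287 [152, 135, 123, 117, 119, 123, 113, 112, 111, 128, 129, 120, 149, 124, 116, 114, 113, 115, 122, 124, 123, 126, 122]
289 [[147, 110, 83], [128, 96, 72], [122, 93, 66], [124, 94, 66], [121, 92, 67], [115, 88, 63], [116, 88, 64], [127, 97, 71], [123, 93, 68], [148, 112, 83], [118, 90, 67], [117, 89, 67], [116, 90, 67], [116, 87, 65], [122, 92, 66], [125, 94, 69], [124, 95, 68]]
318 [179, 181, 128, 125, 125, 120, 118, 113, 115, 119, 124, 123, 136, 118, 116, 117, 115, 113, 123, 122, 122, 121, 127]
320 [179, 179, 132, 126, 124, 115, 118, 110, 117, 116, 124, 121, 133, 118, 113, 116, 115, 114, 130, 124, 122, 126, 125]
```

```bash

python3 -m pendant '{"delta_pos":[[10,0,-27],[10,0,-27],[10,0,-27],[10,0,-27],[10,0,-27],[10,0,-27],[0,0,0],[0,0,0],[0,0,0],[0,0,0],[0,0,0],[0,0,0]],"twist":[[0,0,0],[0,0,0],[0,0,0],[0,0,0],[0,0,0],[0,0,0],[0,6,0],[0,6,0],[0,6,0],[0,6,0],[0,6,0],[0,0,0]]}' 0 60
python3 -c "
from h import *
tip();snap('side','s5');snap('wrist','w5')
a=cv2.imread('pics/s5.png');b=cv2.imread('pics/w5.png')
cv2.imwrite('pics/z5.png',np.hstack([cv2.resize(a[180:300,250:350],(333,400),interpolation=cv2.INTER_CUBIC),cv2.resize(b[20:276,180:468],(450,400))]))"
```

```text
time_s: 18.88
tcp_pos: [514.9, 234.2, 233.6]
orientation: [1.706, 2.636, -0.0]
contact_force: [0.2, -1.4, -1.0]
width: 0.499
grip_force: 0.0
t 18.88 tcp [514.9 234.2 233.6] x [-0.409  0.912 -0.001] y [0.912 0.409 0.   ] z [ 0.001 -0.001 -1.   ] F [ 0.2 -1.4 -1. ] w 0.499 g 0.0 q [-0.24  0.49 -0.36  1.71  0.2   0.98 -0.25]
TIP [  1.   -6.2 240.6]
```

View pics/z5.png

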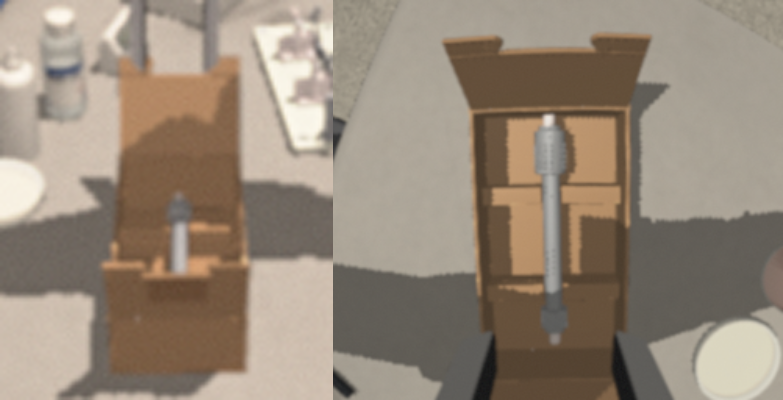

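Both flaps now stand open past upright. The guard end is at the top of the wrist view, about (550,150), towards world +y and so towards the holder's bracket. No half turn is needed. Next, the column's pose.

```bash
python3 -c "
from h import *
W=dict(np.load('pics/w5.npz'))
q=lambda x,y:(180+(x-333)/1.5625,20+y/1.5625)
P={n:wz(W,*q(x,y),32) for n,x,y in [('plug+',548,115),('gEnd',549,126),('gIn',550,174),('tubeA',551,185),('tubeB',553,285),('nutIn',553,300),('nutEnd',554,334),('plug-',554.5,344)]}
for n,p in P.items(): print(n,p.round(1),loc(p))
a=P['plug+'];b=P['plug-'];d=a-b;L=np.linalg.norm(d);d/=L;o=b+d*(88*L/191);print('L',L,'dir',d.round(3),'origin',o.round(1))
s,p,M=st();e=o-p;print('shift tool',(M.T@e).round(1),'heading err deg (ccw)',np.degrees(np.arctan2(d[1],d[0])-np.arctan2(M[1,0],M[0,0])).round(2))
# gray centre of tube by mask along rows
f=W['frame'];h=cv2.cvtColor(f,cv2.COLOR_RGB2HSV)
pts=[]
for r_ in range(145,205,6):
    c=[x for x in range(305,335) if h[r_,x,1]<45]; pts.append((r_,round(np.mean(c),1),len(c)))
print(pts)
"
```

```text
plug+ [465.5 331.9  32. ] [ -1.6 103.2  32. ]
gEnd [469.9 324.2  32. ] [-1.  94.4 32. ]
gIn [486.4 289.6  32. ] [-1.1 56.  32. ]
tubeA [490.7 281.8  32. ] [-0.4 47.2 32. ]
tubeB [526.2 206.9  32. ] [ -0.6 -35.7  32. ]
nutIn [531.6 195.   32. ] [ -0.8 -48.8  32. ]
nutEnd [545.1 167.2  32. ] [ -0.6 -79.6  32. ]
plug- [549.4 158.9  32. ] [ -0.4 -89.   32. ]
L 192.28107734790254 dir [-0.436  0.9    0.   ] origin [510.7 238.6  32. ]
t 18.98 tcp [511.7 240.  233.3] x [-0.418  0.909 -0.001] y [ 0.909  0.418 -0.001] z [-0.    -0.002 -1.   ] F [-1.   0.5 -0.2] w 0.501 g 0.0 q [-0.25  0.49 -0.36  1.71  0.2   0.98 -0.25]
shift tool [ -0.6  -1.3 201.3] heading err deg (ccw) 1.16
[(145, np.float64(319.0), 11), (151, np.float64(319.5), 10), (157, np.float64(320.0), 11), (163, np.float64(320.0), 11), (169, np.float64(320.0), 11), (175, np.float64(320.0), 11), (181, np.float64(320.0), 11), (187, np.float64(320.5), 10), (193, np.float64(320.5), 10), (199, np.float64(320.0), 11)]
```

```bash

python3 -m pendant '{"delta_pos":[[0,-1,20],[0,0,20],[0,0,20],[0,0,20],[0,0,20],[0,0,20],[0,0,20],[0,0,20],[0,0,16],[0,0,12],[0,0,10],[0,0,8],[0,0,0]],"twist":[[0,0,-1.2],[0,0,0],[0,0,0],[0,0,0],[0,0,0],[0,0,0],[0,0,0],[0,0,0],[0,0,0],[0,0,0],[0,0,0],[0,0,0],[0,0,0]]}'
python3 -c "
from h import *
tip()"
```

```text
time_s: 20.07
tcp_pos: [509.0, 242.1, 26.2]
orientation: [-1.659, -2.667, 0.003]
contact_force: [-0.6, -0.2, 0.2]
width: 0.5
grip_force: 0.0
t 20.07 tcp [509.  242.1  26.2] x [-0.442  0.897 -0.   ] y [ 0.897  0.442 -0.002] z [-0.002 -0.001 -1.   ] F [-0.6 -0.2  0.2] w 0.5 g 0.0 q [-0.33  0.76 -0.25  1.89  0.35  0.53 -0.36]
TIP [-1.   3.5 33.2]
```

```bash

python3 -m pendant '{"delta_pos":[[-2,0,3],[-2,0,3],[0,0,3],[0,0,3],[0,0,3],[0,0,0]],"twist":[[0,0,0],[0,0,0],[0,0,0],[0,0,0],[0,0,0],[0,0,0]]}'
python3 -m pendant '{"delta_pos":[[0,0,0],[0,0,0],[0,0,0],[0,0,0],[0,0,0],[0,0,0],[0,0,0],[0,0,0]],"twist":[[0,0,0],[0,0,0],[0,0,0],[0,0,0],[0,0,0],[0,0,0],[0,0,0],[0,0,0]]}' -1 60
python3 -c "
from h import *
tip()"
```

```text
time_s: 20.57
tcp_pos: [511.7, 237.8, 12.1]
orientation: [-1.662, -2.666, 0.001]
contact_force: [-0.3, 0.1, 0.4]
width: 0.498
grip_force: 0.0
time_s: 21.23
tcp_pos: [511.7, 238.0, 12.6]
orientation: [-1.662, -2.666, 0.0]
contact_force: [-1.9, 0.1, 1.8]
width: 0.133
grip_force: 60.0
t 21.23 tcp [511.7 238.   12.6] x [-0.44   0.898 -0.   ] y [ 0.898  0.44  -0.   ] z [-0. -0. -1.] F [-1.9  0.1  1.8] w 0.133 g 60.0 q [-0.33  0.79 -0.24  1.89  0.36  0.5  -0.36]
TIP [-0.3 -1.5 19.6]
```

The column is gripped: the opening reads 0.133 and the force 60 N. Now to lift it and carry it to the holder.

```bash

python3 -m pendant '{"delta_pos":[[0,0,-5],[0,0,-15],[0,0,-22],[0,0,-22],[0,0,-22],[0,0,-22],[0,0,-22],[0,0,-22],[0,0,-22],[0,0,-15],[0,0,-5],[0,0,0],[0,0,0]],"twist":[[0,0,0],[0,0,0],[0,0,0],[0,0,0],[0,0,0],[0,0,0],[0,0,0],[0,0,0],[0,0,0],[0,0,0],[0,0,0],[0,0,0],[0,0,0]]}'
python3 -m pendant '{"delta_pos":[[-10,-5,0],[-20,-10,0],[-30,-15,0],[-30,-15,0],[-30,-15,0],[-30,-15,0],[-30,-15,0],[-30,-15,0],[-30,-15,0],[-30,-15,0],[-20,-10,0],[-10,-5,0],[0,0,0],[0,0,0],[0,0,0],[0,0,0]],"twist":[[0,0,0],[0,0,0],[0,0,0],[0,0,0],[0,0,0],[0,0,0],[0,0,0],[0,0,0],[0,0,0],[0,0,0],[0,0,0],[0,0,0],[0,0,-4],[0,0,-4],[0,0,0],[0,0,0]]}'
python3 -c "
from h import *
s,p,M=st()
W=snap('wrist','w6');f=W['frame'];h=cv2.cvtColor(f,cv2.COLOR_RGB2HSV)
m=((h[...,2]>130)&(h[...,1]<60)).astype(np.uint8)
n,l,st_,c=cv2.connectedComponentsWithStats(m)
for i in range(1,n):
    if st_[i,4]>300: print(st_[i],c[i].round())
b=cv2.imread('pics/w6.png');cv2.imwrite('pics/z6.png',cv2.resize(b[0:300,140:500],(720,600),interpolation=cv2.INTER_CUBIC))"
```

```text
time_s: 22.32
tcp_pos: [511.5, 237.6, 205.9]
orientation: [-1.662, -2.666, 0.002]
contact_force: [-0.8, -0.1, -2.3]
width: 0.131
grip_force: 60.0
time_s: 23.65
tcp_pos: [508.7, -96.8, 205.9]
orientation: [-1.473, -2.773, -0.0]
contact_force: [-0.2, 0.1, -1.9]
width: 0.142
grip_force: 60.0
t 23.65 tcp [508.7 -96.8 205.9] x [-0.56   0.828  0.001] y [ 0.828  0.56  -0.001] z [-0.001  0.001 -1.   ] F [-0.2  0.1 -1.9] w 0.142 g 60.0 q [ 0.4   0.45 -0.38  1.87  0.22  0.86  0.51]
[    0     0   309   310 58673] [131. 164.]
[  251     0   389   310 56407] [488. 139.]
[ 430  333   68   34 1556] [461. 349.]
[ 589  332   51   68 1828] [622. 376.]
```

View pics/z6.png

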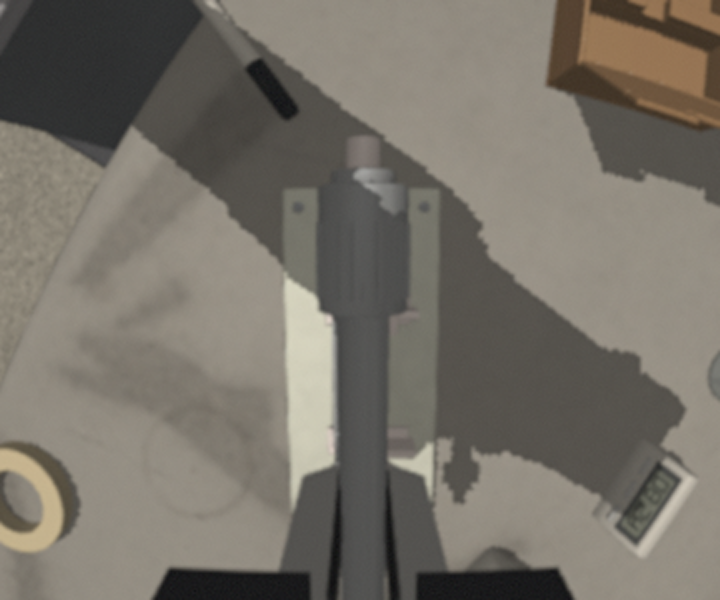

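The plate's inlet-end corners are at (283,188) and (440,188) in the crop. The column is held straight above it, with the guard towards that end.

```bash
python3 -c "
from h import *
W=dict(np.load('pics/w6.npz'))
s,p,M=st()
q=lambda x,y:(140+x/2,y/2)
g=lambda x,y,z:wz(W,*q(x,y),z)
A=g(283,188,12);B=g(440,188,12);L2=g(290,490,12);R2=g(435,490,12)
print('corners',A.round(1),B.round(1),'w',np.linalg.norm(A-B).round(1),'w2',np.linalg.norm(L2-R2).round(1))
yd=(A+B-L2-R2)/2;yd/=np.linalg.norm(yd);print('holder y',yd.round(3),'top cam',[-.56,.828],'perp from end edge',((B-A)/np.linalg.norm(B-A)).round(3))
c=(A+B)/2-113*yd;print('centre wrist',c.round(1))
z=p[2]+19.4
e=g(363,137,z);n=g(363,315,z);print('plug end',e.round(1),'guard inner',n.round(1),'dist',np.linalg.norm(e-n))
d=(e-n)/np.linalg.norm(e-n);o=e-103*d;print('col dir',d.round(3),'origin',o.round(1),'tcp',p.round(1))
print('tool frame: col origin rel tcp',(M.T@(o-p)).round(1),'holder centre(wrist) rel tcp',(M.T@(c-p)).round(1),'topcam',(M.T@(np.array([510.9,-100.3,0])-p)).round(1))
print(np.degrees(np.arctan2(yd[1],yd[0])),np.degrees(np.arctan2(M[1,0],M[0,0])))
"
```

```text
t 23.7 tcp [508.9 -96.7 206.1] x [-0.56   0.828  0.001] y [ 0.828  0.56  -0.   ] z [-0.001  0.001 -1.   ] F [-0.   0.8 -2.3] w 0.131 g 60.0 q [ 0.4   0.45 -0.38  1.87  0.22  0.86  0.51]
corners [409.3 -35.2  12. ] [488.   17.8  12. ] w 94.9 w2 97.3
holder y [-0.561  0.828  0.   ] top cam [-0.56, 0.828] perp from end edge [0.829 0.559 0.   ]
centre wrist [ 512.1 -102.2   12. ]
plug end [450.1  -9.3 225.5] guard inner [476.9 -49.  225.5] dist 47.92711271640415
col dir [-0.559  0.829  0.   ] origin [507.6 -94.7 225.5] tcp [508.9 -96.7 206.1]
tool frame: col origin rel tcp [  2.4   0.1 -19.4] holder centre(wrist) rel tcp [ -6.5  -0.4 194.1] topcam [ -4.3  -0.3 206.1]
124.15568753391823 124.06915982839512
```

```bash

python3 -m pendant '{"delta_pos":[[-1,0,10],[-1,0,18],[-1,0,20],[-1,0,20],[-1,0,20],[-1,0,18],[-1,0,12],[-1,0,8],[0,0,0],[0,0,0]],"twist":[[0,0,0],[0,0,0],[0,0,0],[0,0,0],[0,0,0],[0,0,0],[0,0,0],[0,0,0],[0,0,0],[0,0,0]]}'
python3 -c "
from h import *
s,p,M=st()
c=np.array([511.6,-101.4,0]);print('need',(M.T@(c-p)).round(1)-[2,0,0],'axis z',p[2]+19.4)
"
```

```text
time_s: 24.53
tcp_pos: [513.7, -103.7, 80.2]
orientation: [-1.472, -2.775, 0.0]
contact_force: [-1.0, 1.0, -2.4]
width: 0.132
grip_force: 60.0
t 24.53 tcp [ 513.7 -103.7   80.2] x [-0.561  0.828  0.   ] y [ 0.828  0.561 -0.   ] z [-0.001  0.    -1.   ] F [-1.   1.  -2.4] w 0.132 g 60.0 q [ 0.35  0.64 -0.3   1.97  0.33  0.58  0.42]
need [ 1.1 -0.4 80.2] axis z 99.59272487058826
```

```bash

python3 -m pendant '{"delta_pos":[[1,0,8],[0,0,8],[0,0,6],[0,0,3],[0,0,2],[0,0,2],[0,0,2],[0,0,2],[0,0,0]],"twist":[[0,0,0],[0,0,0],[0,0,0],[0,0,0],[0,0,0],[0,0,0],[0,0,0],[0,0,0],[0,0,0]]}'
python3 -m pendant '{"delta_pos":[[0,0,2],[0,0,2],[0,0,2],[0,0,1],[0,0,0]],"twist":[[0,0,0],[0,0,0],[0,0,0],[0,0,0],[0,0,0]]}'
python3 -m pendant '{"delta_pos":[[0,0,2],[0,0,2],[0,0,1],[0,0,0]],"twist":[[0,0,0],[0,0,0],[0,0,0],[0,0,0]]}'
```

```text
time_s: 25.28
tcp_pos: [513.1, -103.2, 47.3]
orientation: [-1.472, -2.775, 0.0]
contact_force: [0.1, -0.2, -2.6]
width: 0.128
grip_force: 60.0
time_s: 25.7
tcp_pos: [513.2, -104.0, 41.6]
orientation: [1.472, 2.774, -0.002]
contact_force: [-1.1, -0.5, 7.3]
width: 0.132
grip_force: 60.0
time_s: 26.03
tcp_pos: [513.1, -103.9, 35.4]
orientation: [1.473, 2.775, -0.001]
contact_force: [-1.5, -3.3, -0.1]
width: 0.133
grip_force: 60.0
```

```bash

python3 -m pendant '{"delta_pos":[[0,0,1],[0,0,1],[0,0,1],[0,0,1],[0,0,0]],"twist":[[0,0,0],[0,0,0],[0,0,0],[0,0,0],[0,0,0]]}'
python3 -m pendant '{"delta_pos":[[0,0,1],[0,0,1],[0,0,0],[0,0,0]],"twist":[[0,0,0],[0,0,0],[0,0,0],[0,0,0]]}'
```

```text
time_s: 26.45
tcp_pos: [512.7, -103.4, 32.4]
orientation: [-1.472, -2.775, 0.002]
contact_force: [-4.7, -1.8, 12.7]
width: 0.134
grip_force: 60.0
time_s: 26.78
tcp_pos: [512.8, -103.4, 32.2]
orientation: [1.472, 2.775, -0.002]
contact_force: [-7.1, -1.7, 30.0]
width: 0.133
grip_force: 60.0
```

```bash

python3 -m pendant '{"delta_pos":[[0,0,-1],[0,0,-1],[0,0,0]],"twist":[[0,0,0],[0,0,0],[0,0,0]]}'
python3 -m pendant '{"delta_pos":[[0,0,0],[0,0,0],[0,0,0],[0,0,0],[0,0,0]],"twist":[[0,0,0],[0,0,0],[0,0,0],[0,0,0],[0,0,0]]}' -0.3
python3 -m pendant '{"delta_pos":[[0,0,-5],[0,0,-15],[0,0,-20],[0,0,-20],[0,0,-20],[0,0,-20],[0,0,-20],[0,0,-20],[-20,0,-10],[-30,0,0],[-30,0,0],[0,0,0]],"twist":[[0,0,0],[0,0,0],[0,0,0],[0,0,0],[0,0,0],[0,0,0],[0,0,0],[0,0,0],[0,0,0],[0,0,0],[0,0,0],[0,0,0]]}'
python3 -c "
from h import *
st();W=snap('wrist','w7');snap('side','s7');b=cv2.imread('pics/w7.png');a=cv2.imread('pics/s7.png')
cv2.imwrite('pics/z7.png',np.hstack([cv2.resize(b[0:300,180:480],(480,480),interpolation=cv2.INTER_CUBIC),cv2.resize(a[175:243,310:353],(303,480),interpolation=cv2.INTER_CUBIC)]))"
```

```text
time_s: 27.03
tcp_pos: [512.7, -103.4, 32.4]
orientation: [-1.472, -2.775, 0.001]
contact_force: [-3.8, -1.9, 11.8]
width: 0.132
grip_force: 60.0
time_s: 27.45
tcp_pos: [513.4, -102.7, 31.3]
orientation: [-1.471, -2.776, -0.001]
contact_force: [0.7, 0.3, 0.2]
width: 0.349
grip_force: 0.0
time_s: 28.45
tcp_pos: [560.7, -175.7, 182.0]
orientation: [1.478, 2.766, -0.002]
contact_force: [0.5, -1.3, -0.0]
width: 0.354
grip_force: 0.0
t 28.45 tcp [ 560.7 -175.7  182. ] x [-0.556  0.831 -0.005] y [0.831 0.556 0.001] z [ 0.004 -0.004 -1.   ] F [ 0.5 -1.3 -0. ] w 0.354 g 0.0 q [ 0.49  0.58 -0.36  1.72  0.25  0.89  0.61]
```

View pics/z7.png

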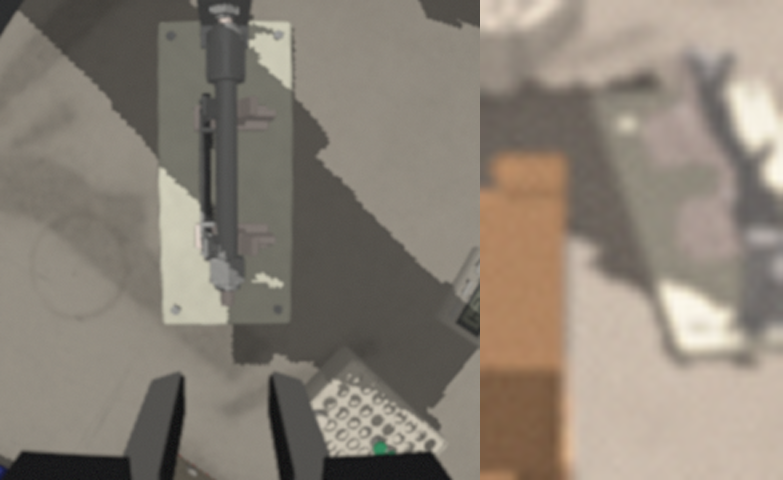

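The column lies through both forks, with the noses at (207,115) and (207,240) beside the tube and the guard at the inlet bracket. I'll check the numbers.

```bash
python3 -c "
from h import *
W=dict(np.load('pics/w7.npz'))
g=lambda x,y,z:wz(W,180+x/1.6,y/1.6,z)
A,B,D,E=g(159,22,12),g(293,22,12),g(164,323,12),g(290,322,12);c=(A+B+D+E)/4;yd=(A+B-D-E);yd/=np.linalg.norm(yd);xd=np.array([yd[1],-yd[0],0])
print('centre',c.round(1),np.linalg.norm((A+B-D-E)/2).round(1))
for n,x,y,r_ in [('plug-',226,303,-88),('nutIn',227,255,-56),('guardIn',226,82,56),('guardOut',226,18,90)]:
    q=g(x,y,52)-c;print(n,'x',(q@xd).round(1),'y',(q@yd).round(1),'expected',r_)
"
```

```text
centre [ 512.1 -101.5   12. ] 223.3
plug- x -0.7 y -86.6 expected -88
nutIn x 0.0 y -54.8 expected -56
guardIn x -0.2 y 56.2 expected 56
guardOut x -0.1 y 99.9 expected 90
```

```bash
python3 -c "
from station import hand_in
print(hand_in())"
```

```text
the job is handed in; nothing more can be done
None
```

I opened both flaps and seated the column in both forks with its guard end at the inlet bracket, then let go and handed it in; the last wrist image put it within about 1.5 mm of the seat at three of four points along its length (the guard's outer end, hidden by the bracket, read about 10 mm off), the jaw's closing was judged from that image and the force drop on pressing, and no verdict came back.

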